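# Clip a coupon holder into the sample reader

## Task

Load the coupon holder that lies on the bed of the sample reader: press the clip's long bar down with one fingertip and keep it down while the other fingertip gently pushes the holder along its guides, in under the clip's raised nose, until it is fully home against the stop. Then let go, so that the clip springs shut on the holder. Touch and push only: do not lift the holder, and leave the other things on the desk alone.

Things in the scene. Friction and masses are not known exactly. Their poses are not given: they have to be found in the camera images.
- reader: Sample reader fixed to the desk: black bed 134 x 270 x 12 mm (x -47 to 87, y -150 to 120), grey housing 46 mm tall at its +y end. Origin on the desk on the guides' centre line, z up; the holder is pushed along its +y. Bed top z = 12 mm. Guide rails 4 mm high, inner faces at x = -27 and 27, y -145 to 50 mm.
- stop (a point): Foot of the stop's face, on the guides' centre line at the bed's top (reader x 0, y 50, z 12 mm). The stop is a steel block across the guides, 18 mm high. With the holder home its origin is 40 mm short of this point, at reader y = 10 mm.
- hinge (a point): Point on the clip's hinge line (fixed): reader x 37, y -10, z 24 mm; the line runs along the reader's y. Bearing blocks 10 x 8 mm at reader y = -142, -10 and 45 reach to z = 29 mm.
- holder: Coupon holder, loose, aluminium, about 70 g: flat plate 50 x 80 x 5 mm (x, y, z), with a lip 4 mm thick turned up across its whole -y end, top 25 mm above the underside. Origin: centre of the underside; z up; lip's outer face at y = -40, leading edge at +40 mm. Starts on the bed between the guides (2 mm play a side), aligned with them, origin at reader y = -75 to -45 mm.
- clip (a joint): Spring clip's angle (rad): 0 shut, 0.42 bar right down. A see-saw: pressing the bar (+x side) down raises the nose over the guides. Shut, the nose is 1.5 mm above the bed and blocks the holder; from 0.24 up the plate passes freely; clamped on the plate it reads about 0.12. Takes 3.5 N to start, 7 to 8 N right down; springs back when let go.
- bar (a point): Top face of the clip's press bar, mid-length, 30 mm from the hinge; moves with it. A steel strip, reader y -136 to -14 mm, reaching 40 mm out from the hinge (+x). Shut, it slopes up outward at 0.40 rad, outer edge at z = 41 mm; at joint value 0.40 it is level, top at z = 26.5 mm, reader x 39 to 77. A fingertip can slide along it all through the push (dragging at 4 to 10 N).
- nose (a point): Underside of the clip's nose at its entry (-y) end: a steel bar 8 mm in diameter at reader x = 8, from y = 10 to 34 mm. Moves with the clip.
- spare: A second, spare coupon holder of the same shape, loose on the desk (not on the reader), on the robot's side of the reader. Leave alone. Origin at the centre of its underside.
- eraser: White eraser 22 x 55 x 13 mm, on the robot's side of the reader; origin at the centre of its underside. Leave alone.
- stapler: Stapler 38 x 140 x 50 mm beyond the reader's bar side; origin at the centre of its underside. Leave alone.
- notepad: Block of notes 76 x 76 x 15 mm; origin at the centre of its underside. Leave alone.
- mouse: Computer mouse 60 x 100 x 30 mm; origin at the centre of its underside. Leave alone.
- mug: White mug, radius 40, height 95 mm; origin at the centre of its underside. Leave alone.
- pencup: Pen cup with pens, radius 40 mm, about 170 mm tall with the pens; origin at the centre of its underside. Leave alone.
- calculator: Desk calculator 150 x 105 x 22 mm; origin at the centre of its underside. Leave alone.

How it is judged:
By the outcome, as a careful person would: the job done as asked, in the order asked, and still so for the second after the job is handed in, with the robot touching nothing.
It also fails if it takes over 45 s, if anything falls off the work surface, if the arm or the gripper's body presses on something with over 40 N, if the wrist force passes 120 N, or if a joint passes its speed limit or range.

## Robot

A 6-joint arm with a two-finger parallel gripper is mounted at the origin on the work surface. World frame = base frame: x ahead of the robot, y to its left, z up, the work surface at z = 0. Lengths are in mm, angles in rad, forces in N, time in s.
With the tool pointing down it reaches from about 350 to 975 mm from the base axis. Payload 7.1 kg.
Tool frame: the origin (TCP) lies on the front face of the gripper's body, between the roots of the fingers; the fingertips stand 80 mm ahead of it and the grasp point (between the pads) lies 61 mm ahead of it (env.tips_ahead is the distance from the TCP to the fingertips, in mm); z points along the fingers, y is the line along which they close (so a half turn about z gives the same grasp; the last joint's range is limited). The gripper opens to 88 mm and grips with 3 to 60 N. Pads are 20 mm wide; open, the fingers measure 115 mm over their backs; the gripper's body (75 mm by 178 mm) begins 61 mm behind the grasp point.
Start: joints at [-0.019, 0.423, 1.63, -0, 1.089, -0.019], TCP at [624.984, 0.026, 302.675] pointing down, gripper open.
Joint ranges: [-3, 3], [-0.9, 2.11], [0.09, 2.58], [-1.31, 4.45], [0.11, 2.69], [-2.54, 2.54]. Speed limits (rad/s): [2.39, 2.39, 3.01, 3.14, 3.14, 3.14].

## Interface

Orientations are given as a unit quaternion [x, y, z, w].
In Python, from station import env gives the robot as it stands. Calls block until the motion is done:
- env.reach(position, orientation): joint-space move of the TCP to a pose.
- env.move_l(position, rot=None, rate=150, f_stop=None): straight line of the TCP; rot=None keeps the orientation; rate is the mean speed in mm/s. With f_stop (N) it stops when the force on the tool has changed by that much, and returns True; else False.
- env.move_joints(angles): joint-space move.
- env.set_gripper(opening): finger opening in mm; the grip force is fixed at half the most; returns when the fingers have stopped.
- env.hold(seconds).
- env.ik(position, orientation): joint angles nearest the present ones, or None.
- env.read_state(): the state.
- env.camera(name): name is "scene" or "side" or "wrist"; returns the picture (480x640x3 uint8, blue, green, red); there is no depth.
- env.camera_params(name): a dict with "fx", "fy", "cx", "cy" (pixels), "dist" ([k1, k2, p1, p2, k3] as OpenCV has them; the pictures are not rectified), "pose" (4x4, takes a point from camera to world coordinates); the wrist camera has in their place "tool_from_camera" (4x4, takes a point from camera to tool coordinates, whose origin is the TCP and whose axes are the flange's). Camera axes: x right, y up, looking along -z (the intrinsics and any distortion apply to the point x, -y, -z); pixel columns grow to the right and rows downward; lengths in mm; the calibration is good to about 2 mm. A picture is of the moment at which its call begins: read the wrist's pose just before it. camera_params takes no time and is no camera call.
A pose or a line that the arm cannot do raises env.IKError and nothing moves.
- env.sign_off(): hands the job in; it is judged then, once.
The state is a dict: "time_s": time; "qpos": joint angles; "dq": joint speeds; "tau": joint torques, N m; "tool_pos": TCP position; "orientation": TCP orientation; "force": force on the tool from outside, world axes, zero at the start; "wrist_torque": the same for the moment, N m; "width": finger opening in mm; "grip_force": force on a finger pad.
Only numpy, scipy, OpenCV 4.12 (cv2) and the standard library are available. Lean on these libraries where they do the work, as an engineer would, in place of code of your own. Each camera call takes 0.05 s, during which the arm holds its last target. There are 200 camera calls.

## Working session

There is one attempt and no reset: what is moved stays moved. The work goes in short steps, each a Python script; the robot and the scene stay as the last script left them, time stands still between calls to the robot, and variables do not carry over. Pictures are saved under pics/ and viewed, at most 10 in all, crops included, and the job is handed in when it is done.

```bash
ls; mkdir -p pics; python3 - <<'E'
from station import env
import cv2,numpy as np
for n in ("scene","side","wrist"):
    im=env.camera(n); cv2.imwrite(f"pics/{n}0.png",im)
    p=env.camera_params(n); print(n,{k:np.round(v,3).tolist() for k,v in p.items()})
s=env.read_state(); print(s["tool_pos"],s["orientation"],s["time_s"],s["width"])
E
```

```text
pics
station.py
scene {'fx': 615.645, 'fy': 615.645, 'cx': 314.844, 'cy': 239.887, 'dist': [-0.095, 0.0, 0.0, 0.0, 0.0], 'pose': [[0.868, -0.372, 0.329, 1032.858], [0.497, 0.634, -0.593, -844.792], [0.012, 0.678, 0.735, 1147.003], [0.0, 0.0, 0.0, 1.0]]}
side {'fx': 435.406, 'fy': 435.406, 'cx': 320.082, 'cy': 241.997, 'dist': [0.025, 0.0, 0.0, 0.0, 0.0], 'pose': [[0.701, 0.456, -0.549, 35.017], [-0.713, 0.459, -0.529, -520.133], [0.011, 0.762, 0.647, 667.925], [0.0, 0.0, 0.0, 1.0]]}
wrist {'fx': 357.655, 'fy': 357.655, 'cx': 317.928, 'cy': 236.341, 'dist': [-0.041, 0.0, 0.0, 0.0, 0.0], 'tool_from_camera': [[-0.0, 0.966, 0.259, 71.893], [1.0, 0.0, -0.0, 0.448], [-0.001, 0.259, -0.966, -81.497], [0.0, 0.0, 0.0, 1.0]]}
[6.24662834e+02 2.34179519e-02 3.02081819e+02] [ 7.07117534e-01  7.07095779e-01 -4.11932336e-04 -4.27304757e-04] 0.15 87.81801071027161
```

View pics/scene0.png

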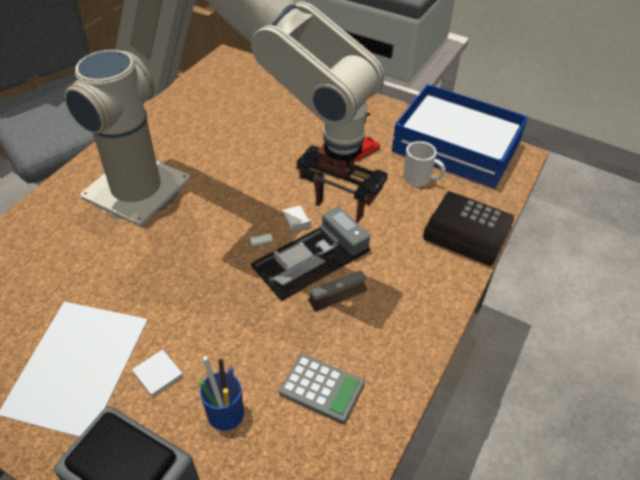

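View pics/wrist0.png

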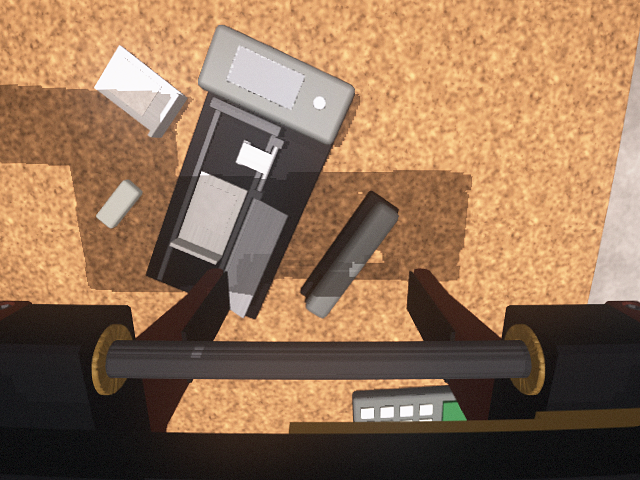

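The wrist view shows the reader with its bed's front corners near (147,275) and (250,318), the holder around (210,220), the bar at (255,245) and the stapler at (350,255). The spare and eraser are to the left. I'll move for an unobstructed view.

```bash
cat > h.py <<'E'
from station import env
import cv2,numpy as np
from scipy.spatial.transform import Rotation as R
def shot(name):
    s=env.read_state(); im=env.camera(name); p=env.camera_params(name)
    if name=="wrist":
        T=np.eye(4);T[:3,:3]=R.from_quat(s["orientation"]).as_matrix();T[:3,3]=s["tool_pos"]
        P=T@np.array(p["tool_from_camera"])
    else: P=np.array(p["pose"])
    K=np.array([[p["fx"],0,p["cx"]],[0,p["fy"],p["cy"]],[0,0,1]]);return im,(K,np.array(p["dist"]),P)
def ray(cam,uv,z):
    K,d,P=cam
    q=cv2.undistortPoints(np.array(uv,float).reshape(-1,1,2),K,d)[:,0]
    v=np.c_[q[:,0],-q[:,1],-np.ones(len(q))]@P[:3,:3].T; o=P[:3,3]
    return o+v*((np.asarray(z)-o[2])/v[:,2])[:,None]
def proj(cam,X):
    K,d,P=cam
    c=(np.atleast_2d(X)-P[:3,3])@P[:3,:3]
    return cv2.projectPoints(c*[1,-1,-1],np.zeros(3),np.zeros(3),K,d)[0][:,0]
E
python3 - <<'E'
from h import *
import pickle
q=env.read_state()["orientation"]
env.reach([570,-75,300],q)
im,cam=shot("wrist"); cv2.imwrite("pics/w1.png",im); pickle.dump(cam,open("w1.pkl","wb"))
print(env.tips_ahead, env.read_state()["time_s"])
E
```

```text
80.0 0.6583
```

View pics/w1.png

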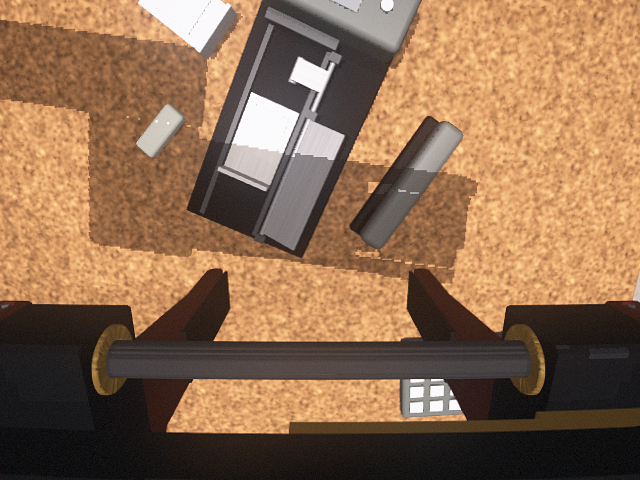

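The whole bed is now visible: its front corners are near (188,210) and (303,257), the lip runs (219,168)-(268,190), and the bar spans (305,120)-(290,250). I'll zoom in for exact corners.

```bash
python3 - <<'E'
import cv2
im=cv2.imread("pics/w1.png")
cv2.imwrite("pics/w1c.png",cv2.convertScaleAbs(cv2.resize(im[0:265,180:420],None,fx=2.26*1,fy=2.26,interpolation=cv2.INTER_CUBIC),alpha=1.6,beta=25))
from h import *; import pickle
cam=pickle.load(open("w1.pkl","rb")); print(cam[2][:3,3])
uv=[(188,210),(303,257),(219,168),(268,190),(240,140)]
print(ray(cam,uv,[12,12,37,37,17]).round(1))
E
```

```text
[570.28652952  -3.89415549 381.65634828]
[[ 432.9  -74.1   12. ]
 [ 553.7 -126.4   12. ]
 [ 475.8  -28.8   37. ]
 [ 521.8  -50.    37. ]
 [ 493.1   -3.    17. ]]
```

View pics/w1c.png

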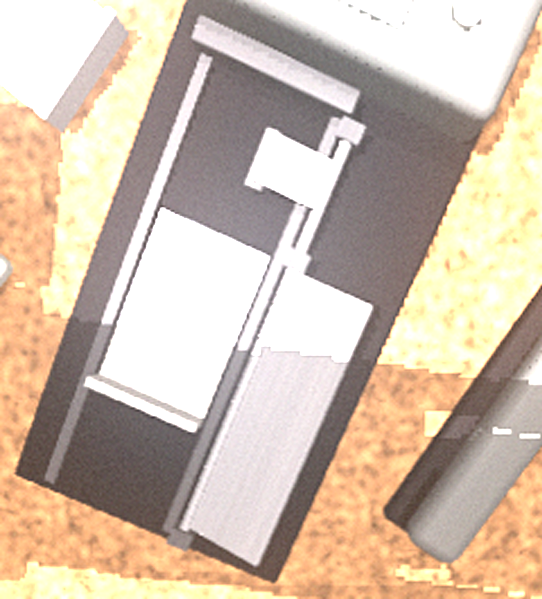

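The enlarged crop shows bed corners at (17,473) and (275,582), side edges up to about (190,5) and (475,140), and the lip's outer top edge from (87,384) to (195,431).

```bash
cat > fit.py <<'E'
from h import *; import pickle
from scipy.optimize import least_squares
cam=pickle.load(open("w1.pkl","rb"))
f=lambda a:np.array(a,float)/2.26+[180-.28,-.28]
W=lambda a,z:ray(cam,f(a),np.full(len(a),z))[:,:2]
L=W([(17,473),(75,316),(130,168)],12);Rr=W([(275,582),(385,338),(475,140)],12);F=W([(17,473),(146,528),(275,582)],12)
lip=W([(87,384),(195,431)],37)
def loc(p,X): 
    c,s=np.cos(p[2]),np.sin(p[2]); return (X-p[:2])@np.array([[c,-s],[s,c]])
res=lambda p:np.r_[loc(p,L)[:,0]+47,loc(p,Rr)[:,0]-87,loc(p,F)[:,1]+150]
r=least_squares(res,[540,10,-.41]);p=r.x
def wr(p,X): 
    X=np.asarray(X,float);c,s=np.cos(p[2]),np.sin(p[2]); return np.c_[X[:,:2]@np.array([[c,s],[-s,c]])+p[:2],X[:,2]]
if __name__=="__main__":
    print(p.round(3),r.fun.round(1)); print("lip",loc(p,lip).round(1))
    im=cv2.imread("pics/w1.png")
    np.save("reader.npy",p)
    big=cv2.resize(im[0:265,180:420],None,fx=2.26,fy=2.26)
    def poly(X):
        q=(proj(cam,wr(p,X))-[180-.28,-.28])*2.26
        cv2.polylines(big,[q.round().astype(int).reshape(-1,1,2)],False,(0,0,255),1)
    poly([(-27,-145,16),(-27,50,16)]);poly([(27,-145,16),(27,50,16)]);poly([(-27,50,30),(27,50,30)])
    poly([(-47,120,12),(-47,-150,12),(87,-150,12),(87,50,12)])
    poly([(37+40*np.cos(.4),-136,41),(37+40*np.cos(.4),-14,41)])
    for y in (-142,-10,45): poly([(32,y-4,29),(42,y-4,29),(42,y+4,29),(32,y+4,29),(32,y-4,29)])
    cv2.imwrite("pics/fit.png",big)
E
python3 fit.py
```

```text
[ 5.34916e+02  4.51600e+01 -4.16000e-01] [ 0.8  2.   2.7 -2.  -1.9 -1.6  0.4 -0.1 -0.2]
lip [[-24.3 -93.3]
 [ 24.9 -93.5]]
```

View pics/fit.png

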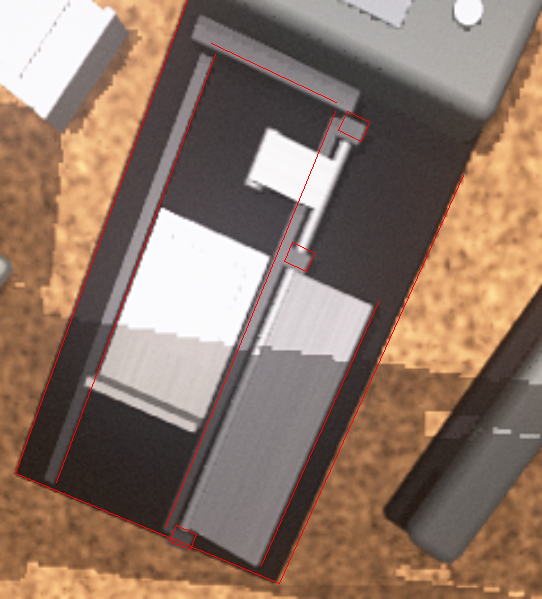

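The overlay matches the bed, rails, bearing blocks and bar edge within about 2 mm. The lip is at reader y ≈ -93.5. Next: approach and press.

```bash
cat >> h.py <<'E'
p=np.load("reader.npy") if __import__("os").path.exists("reader.npy") else None
Q=(R.from_euler("z",p[2])*R.from_matrix([[0,1,0],[1,0,0],[0,0,-1]])).as_quat()
Rz=R.from_euler("z",p[2]).as_matrix()
def P(x,y,ztip): return (Rz@[x,y,0]+[p[0],p[1],ztip+env.tips_ahead])
def st(tag=""):
    s=env.read_state(); t=Rz.T@(np.array(s["tool_pos"])-[p[0],p[1],env.tips_ahead])
    print(tag,"t%.2f"%s["time_s"],"tip",t.round(1),"F",(Rz.T@np.array(s["force"])).round(2),"M",np.round(s["wrist_torque"],2),"w%.1f"%s["width"])
E
python3 - <<'E'
from h import *
env.set_gripper(52)
env.reach(P(33,-112,90),Q); st()
env.move_l(P(33,-112,48),rate=100); st()
for z in (40,34,30,27.5):
    hit=env.move_l(P(33,-112,z),rate=25,f_stop=14); st(hit)
    if hit: break
im,cam=shot("wrist"); cv2.imwrite("pics/w2.png",im)
im,cam=shot("side"); 
u=proj(cam,np.array([P(33,-60,-60)]))[0].astype(int); print(u)
c=im[max(0,u[1]-90):u[1]+90,max(0,u[0]-120):u[0]+120]
both=np.hstack([cv2.resize(cv2.imread("pics/w2.png"),(400,300)),cv2.resize(c,(400,300),interpolation=cv2.INTER_CUBIC)])
cv2.imwrite("pics/b2.png",both)
E
```

```text
t2.00 tip [  34.1 -111.7   90.7] F [-0.25  1.54  0.01] M [-0.03 -0.02 -0.01] w52.4
 t2.57 tip [  33.6 -111.8   48.5] F [ 0.03  0.46 -0.02] M [ 0.03  0.03 -0.02] w52.2
False t3.03 tip [  32.9 -112.    39.9] F [0.31 0.39 0.31] M [-0.02 -0.01  0.04] w51.9
False t3.42 tip [  34.2 -111.8   34.4] F [ 1.14 -0.88  5.77] M [-0.27 -0.32 -0.07] w52.1
False t3.73 tip [  34.9 -111.7   30.7] F [ 2.64 -1.54  6.34] M [-0.54 -0.54 -0.11] w52.4
False t3.98 tip [  35.3 -111.7   28.4] F [ 4.43 -1.89  6.17] M [-0.6  -0.59 -0.04] w52.0
[316 257]
```

View pics/b2.png

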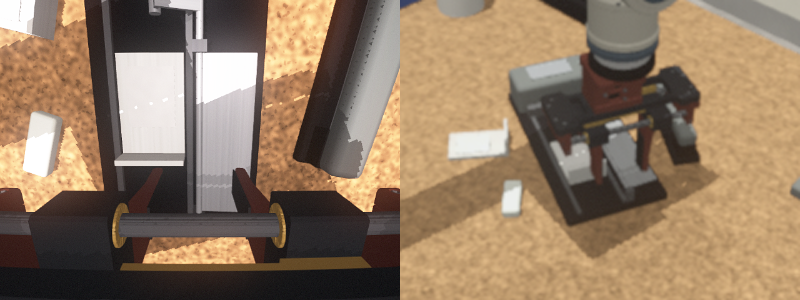

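Left half (wrist view): the push finger is behind the lip near (155,175) and the press finger is on the bar near (240,175). Right half (side view) agrees: the bar is down and the nose is raised. I'll press slightly deeper, then push in steps.

```bash
python3 - <<'E'
from h import *
env.move_l(P(33,-112,26.3),rate=20,f_stop=8); st("press")
for y in (-104,-96,-88,-78,-68,-58,-50):
    hit=env.move_l(P(33,y,26.3),rate=20,f_stop=7); st((y,hit))
    if hit: break
im,cam=shot("wrist"); cv2.imwrite("pics/w3.png",im)
E
```

```text
press t4.33 tip [  35.3 -111.7   27.3] F [ 3.19 -1.25  8.33] M [-0.66 -0.58 -0.05] w52.0
(-104, False) t4.88 tip [  34.1 -104.3   27. ] F [ 1.64 -5.3   9.53] M [-1.02 -0.03 -0.16] w52.0
(-96, False) t5.43 tip [ 33.8 -96.4  26.9] F [ 0.69 -4.52  8.99] M [-1.03  0.08 -0.16] w51.8
(-88, False) t5.98 tip [ 33.7 -88.4  26.9] F [-0.64 -5.34  8.47] M [-0.98  0.18 -0.11] w52.1
(-78, False) t6.63 tip [ 33.7 -78.5  26.9] F [-0.25 -6.3   9.05] M [-1.06  0.16 -0.12] w51.9
(-68, False) t7.28 tip [ 33.6 -68.5  26.8] F [ 0.56 -5.83  8.78] M [-1.03  0.14 -0.17] w52.1
(-58, False) t7.93 tip [ 33.6 -58.5  26.9] F [ 1.21 -5.43  9.15] M [-1.05  0.15 -0.17] w51.8
(-50, False) t8.48 tip [ 33.5 -50.6  26.8] F [ 0.58 -6.91  8.12] M [-1.1   0.15 -0.16] w52.0
```

View pics/w3.png

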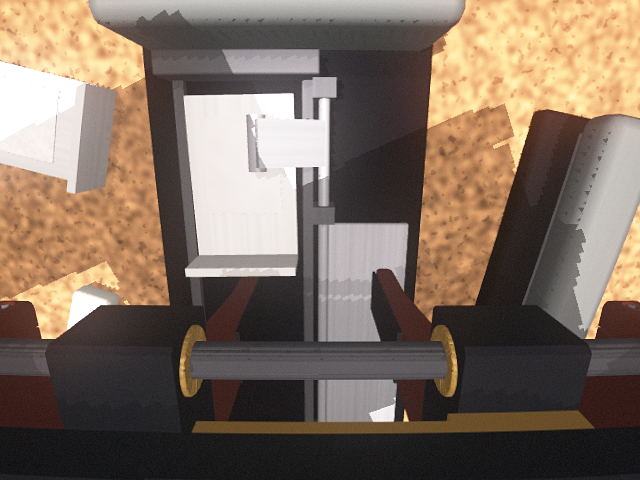

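The holder's plate is now under the raised nose (255,145), with its leading edge at row ~95 and the stop's foot at ~76. About 10 mm remains.

```bash
python3 - <<'E'
from h import *
for y in np.arange(-47,-27,2.):
    hit=env.move_l(P(33,y,26.3),rate=12,f_stop=5); st((y,hit))
    f=(Rz.T@np.array(env.read_state()["force"]))[1]
    if hit or f<-11.5: break
im,cam=shot("wrist"); cv2.imwrite("pics/w4.png",im)
E
```

```text
(np.float64(-47.0), False) t8.93 tip [ 33.5 -47.6  26.8] F [-0.32 -6.76  9.28] M [-1.19  0.24 -0.13] w51.9
(np.float64(-45.0), False) t9.25 tip [ 33.5 -45.6  26.8] F [ 0.43 -6.39  9.44] M [-1.18  0.31 -0.16] w51.9
(np.float64(-43.0), True) t9.49 tip [ 33.4 -44.2  27. ] F [-0.86 -2.24  8.88] M [-0.42  0.2   0.03] w52.3
```

View pics/w4.png

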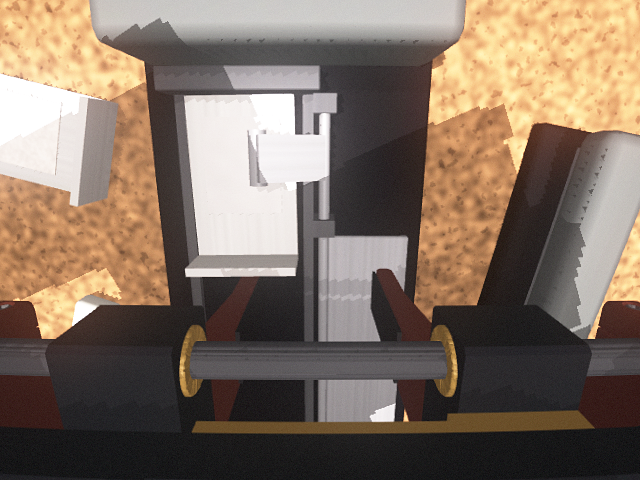

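The leading edge is at row ~95 and the stop's foot at ~91, so it's nearly or just home. I'll push on gently to tell which.

```bash
python3 - <<'E'
from h import *
for y in np.arange(-44,-34,1.):
    hit=env.move_l(P(33,y,26.3),rate=8,f_stop=12); st((y,hit))
    f=(Rz.T@np.array(env.read_state()["force"]))[1]
    if hit or f<-12: break
im,cam=shot("wrist"); cv2.imwrite("pics/w5.png",cv2.resize(im[40:290,130:450],None,fx=2.3,fy=2.3,interpolation=cv2.INTER_CUBIC))
E
```

```text
(np.float64(-44.0), False) t9.79 tip [ 33.4 -44.2  26.8] F [-0.74 -3.32  8.27] M [-0.57  0.2   0.03] w51.7
(np.float64(-43.0), False) t10.07 tip [ 33.4 -44.   26.8] F [ 0.26 -9.13  9.85] M [-1.61  0.41  0.05] w51.9
(np.float64(-42.0), False) t10.34 tip [ 33.3 -43.7  26.8] F [  1.18 -13.59  11.53] M [-2.29  0.64  0.12] w52.1
```

View pics/w5.png

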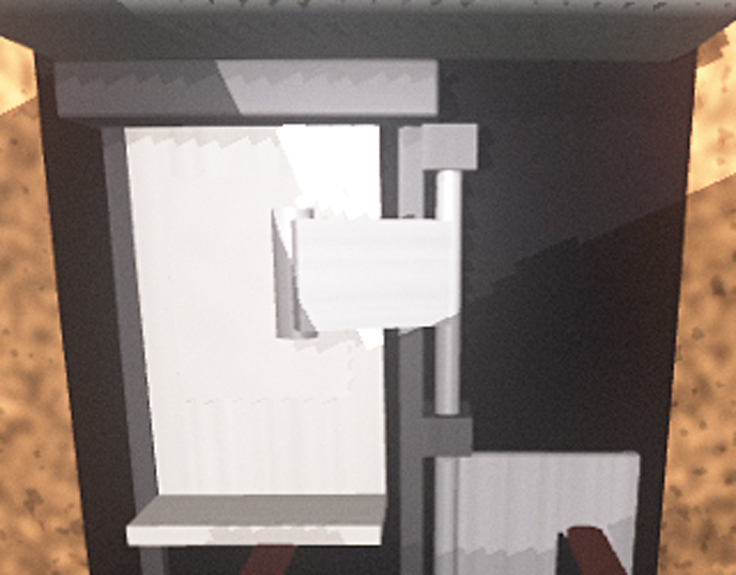

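The dark strip between the stop's top and the plate is only the stop's front face, about 5 px from this viewpoint. The force rises stiffly with almost no tip motion, so the holder is home. Next I'll back off with the bar still down, then let the clip up slowly.

```bash
python3 - <<'E'
from h import *
env.move_l(P(33,-50,26.3),rate=15); st("back")
env.move_l(P(33,-50,45),rate=25); st("up")
env.move_l(P(33,-50,110),rate=100); st("clear")
env.reach(P(33,-110,200),Q); env.hold(.5); st()
im,cam=shot("wrist"); cv2.imwrite("pics/w6.png",im)
import pickle; pickle.dump(cam,open("w6.pkl","wb"))
E
```

```text
back t11.07 tip [ 34.1 -48.9  27.2] F [-0.95  5.01  8.26] M [ 0.73 -0.34  0.11] w52.2
up t11.97 tip [ 32.9 -50.1  44.8] F [ 0.59 -0.92  0.14] M [ 0.02  0.05 -0.08] w51.6
clear t12.78 tip [ 32.7 -50.1 109.7] F [0.34 0.46 0.04] M [-0.01  0.01  0.02] w52.1
 t13.78 tip [  32.9 -109.8  199.6] F [-0.42 -0.61 -0.27] M [-0.04  0.03 -0.  ] w51.9
```

View pics/w6.png

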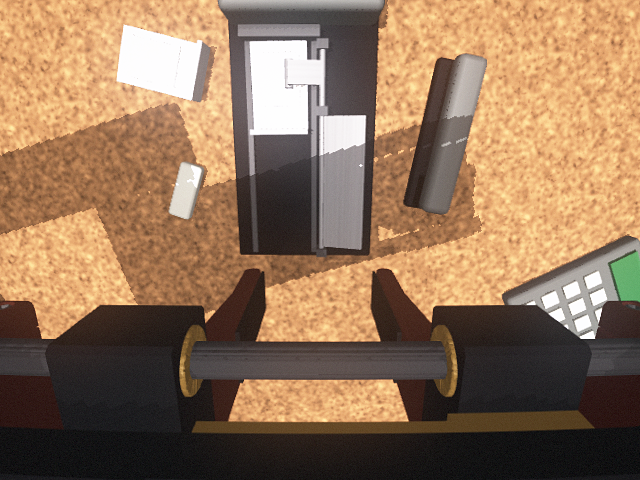

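The clip has closed on the holder: the nose is on the plate at (295,72), the lip's outer edge is at row ~134 and the bed's front edge at ~254. One numeric check before sign-off.

```bash
python3 - <<'E'
from h import *; import pickle
cam=pickle.load(open("w6.pkl","rb"))
im=cv2.imread("pics/w6.png",0).astype(int)
print("plate col275",im[30:48,275],"\nlip",im[126:140,275],"\nfront",im[248:260,280])
w=ray(cam,[(275,40.5),(278,135),(280,254),(275,37)],[17,37,12,30])
print(((w-[p[0],p[1],0])@Rz).round(1))
E
```

```text
plate col275 [157 158 152 160 160 150  97  79  81  79 146 252 255 253 253 253 253 253] 
lip [254 254 252 251 253 254 255 255 202  90  82  86  87  88] 
front [ 36  29  39  29  39  31  41  77 110 108 112 114]
[[  -5.    47.9   17. ]
 [  -2.2  -33.1   37. ]
 [  -6.1 -150.3   12. ]
 [  -3.5   47.4   30. ]]
```

The stop's top edge (y ≈ 47.5–48) and the plate's leading edge (47.9) coincide, so the holder is home.

```bash
python3 -c "
from station import env
print(env.sign_off())"
```

```text
the job is handed in; nothing more can be done
None
```

The holder is fully home against the stop with the clip sprung shut on it; the arm is clear of everything, and I handed the job in at about 14 s on the robot's clock.

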